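# Nudge a wooden panel into the stop corner of a squaring board

### The job

Take the wooden push block out of its tray by its upright handle and use it to slide the dark wooden panel along the squaring board, tight into the corner of the two metal fences, so that two of its edges lie flush against both fences. Push with the block only: the robot itself must not touch the panel. Then stand the block upright back in its tray and let go, leaving the panel seated and the mallet, glue bottle and drill-bit block undisturbed.

Things in the scene. Friction and masses are not known exactly. Their poses are not given: they have to be found in the camera images.
- board: Squaring board fixed to the bench: light plywood 240 (its x) x 270 (its y) x 18 mm thick, with two aluminium fences 20 mm wide standing 22 mm above the board's top, one along the whole +x edge and one along the whole +y edge. They meet at a right angle at the +x +y corner; the other two sides are open. Origin: centre of the underside. Its place and yaw differ from run to run; the corner always points roughly away from the robot.
- stop_corner (a point): The inner corner where the inner faces of the two fences meet, at the level of the board's top: at (100, 115, 18) mm in the board's frame, with the board's axes. The fence faces run from here along the board's -y and -x.
- panel: Loose flat panel of dark wood, 110 (its x) x 150 (its y) x 15 mm thick, about 0.12 to 0.24 kg (a push of a few newtons slides it), lying flat on the board a few centimetres from both fences and turned up to 0.28 rad relative to the board. Origin: centre of the underside. When seated, its +x edge (150 mm long) lies along the board's +x fence and its +y edge (110 mm long) along the +y fence.
- panel_corner (a point): The +x +y lower corner of the panel, at (55, 75, 0) mm in its frame: the one that ends in the stop corner.
- push_block: Loose push block of plain wood, 0.18 kg: a square foot 70 x 70 x 32 mm high with an upright square handle 28 x 28 mm in its middle, from 32 to 110 mm above the underside. Origin: centre of the underside; z along the handle; x and y square to the foot's and the handle's faces. It starts standing in the tray, at any yaw.
- push_block_handle (a point): Point to grip on the handle, on its axis 80 mm above the underside of the block.
- tray: Shallow square plywood tray fixed to the bench, 150 x 150 mm outside, 20 mm high, walls 8 mm, floor 8 mm thick (inside 134 x 134 mm). Origin: centre of the underside. Tray and board change sides of the bench from run to run.
- mallet: Bystander: round-headed wooden mallet lying on the bench at the far left, 260 mm long; origin on the bench under the handle, 140 mm from the head's axis, which lies at its +x end.
- glue: Bystander: white plastic glue bottle, 64 mm wide, 150 mm tall, standing beyond the work. Origin: centre of its underside.
- bit_block: Bystander: wooden block 90 x 180 x 40 mm with upright drill bits, total height under 95 mm, at the far right. Origin: centre of its underside.
Things that resemble listed ones, but are neither listed nor needed, are in the scene too. Leave any orange or red look-alike of the tray alone. Of the things shaped like the push_block, the wood one is meant.

How it is judged:
On the way, in this order (a step that is already met when the one before it is completed fails the run):
1. the push block is lifted out of its tray (z of push_block in the frame of tray above 0.028 m), for 0.1 s.
2. the panel is tight in the stop corner, flush with both fences (x of panel_corner in the frame of stop_corner above -0.0025 m and y of panel_corner in the frame of stop_corner above -0.0025 m and distance between panel_corner and stop_corner below 0.005 m and angle between the x axis of panel and the x axis of board, either way round below 0.02 rad and linear speed of panel below 0.02 m/s), for 0.2 s.
At the end, for the whole second after the job is handed in: The panel lies flat in the stop corner, its corner within 2.5 mm of each fence face and its edges parallel to the fences within 0.02 rad, at rest; the push block stands upright (within 0.05 rad) and at rest on the tray's floor, released (x of panel_corner in the frame of stop_corner above -0.0025 m and y of panel_corner in the frame of stop_corner above -0.0025 m and distance between panel_corner and stop_corner below 0.005 m and angle between the x axis of panel and the x axis of board, either way round below 0.02 rad and linear speed of each of panel, push_block below 0.01 m/s and horizontal distance between push_block and tray below 0.05 m and z of push_block in the frame of tray below 0.011 m and angle between push_block's own z axis and vertical below 0.05 rad); the robot touches nothing.
It fails at once if the robot touches the panel itself (contact force between any of the fingers, the arm and panel above 1 N).
It fails at once if the panel is lifted, tipped or thrown off the board (angle between panel's own z axis and vertical above 0.2 rad or z of panel in the frame of board above 0.03 m or z of panel in the frame of board below 0.01 m).
It fails at once if a bystander is disturbed (distance of any of mallet, glue, bit_block from where it was at the start of the episode above 0.03 m).
It also fails if it takes over 54 s, if anything falls off the work surface, if the arm or the gripper's body presses on something with over 40 N, if the wrist force passes 120 N, or if a joint passes its speed limit or range.

### The arm

A 6-joint arm with a two-finger parallel gripper is mounted at the origin on the work surface. World frame = base frame: x ahead of the robot, y to its left, z up, the work surface at z = 0. Lengths are in m, angles in rad, forces in N, time in s.
With the tool pointing down it reaches from about 0.225 to 0.875 m from the base axis. Payload 3.4 kg.
Tool frame: the origin (TCP) lies on the centre line of the jaws, within the pads' length; the fingertips stand tip_reach ahead of it and the grasp point (between the pads) lies 2 mm behind it (tip_reach is the distance from the TCP to the fingertips, in m); x points along the fingers, y is the direction in which the jaws open and shut, and the axes are right-handed (so a half turn about x gives the same grasp; the last joint's range is limited). The gripper opens to 85 mm and grips with 20 to 120 N. Pads are 22 mm wide; open, the fingers measure 114 mm over their backs; the gripper's body (76 mm by 85 mm) begins 54 mm behind the grasp point. The pads swing forward as they close: fully open they stand 13 mm farther back than shut.
Start: joints at [1.205, 0.276, 1.505, -0, 1.361, -0.121], TCP at [0.139, 0.558, 0.248] pointing down, gripper open.
Joint ranges: [-2.89, 2.89], [-0.75, 2.08], [0.22, 2.7], [-1.18, 4.32], [0.11, 2.71], [-2.7, 2.7]. Speed limits (rad/s): [2.57, 2.57, 3.14, 3.14, 3.14, 3.14].

### API

Orientations are given as a rotation vector (axis times angle).
In Python, from rig import * gives the robot as it stands.
- The arm moves only by the shell command python3 -m handwheel 'ROWS' [OPENING] [FORCE]. ROWS is text: rows parted by semicolons, each of 6 numbers parted by spaces: the shift along the tool's x, y, z scaled (see below), then the turn, a rotation vector about the tool's x, y, z scaled (see below). In form: tx ty tz wx wy wz; .... A call has 1 to 5 rows; each row shifts and turns the commanded pose from where the row before left it, along the tool's axes as they then stand; what a row does not reach is not made up. The controller multiplies each number of a shift by 30 mm and each number of a turn by 5 degrees. A row lasts 1/12 s, in which the tool goes at most 41.7 mm and 7.16 degrees, less where a joint would pass 70% of its speed; a pose out of reach is approached as far as the arm can. A call with a number of a shift or a turn outside -1 to 1 is refused whole. A call with a gripper value outside its range is refused whole. OPENING is the closure, from -1 (fully open) to 1 (shut), so that 0 is half open, set as the call begins (- or left out, the last holds). The fingers move at their own pace and stop on an object; FORCE is the grip in N (left out, the last holds). Time passes only in rows, so rows that do not move let the fingers close. It gives the time, the measured TCP pose, the force and the opening at its end, in the units of the state.
- observe(): the state, without advancing time (a new reading comes with each control period).
- capture(name): name is "scene" or "side" or "wrist"; returns the picture (400x640x3 uint8, red, green, blue); there is no depth.
- camera_params(name): a dict with "mtx" (3x3 intrinsics, pixels), "D" ([k1, k2, p1, p2, k3] as OpenCV has them; the pictures are not rectified), "world_to_cam" (4x4, takes a point from world to camera coordinates). Camera axes: x right, y down, z forward; pixel columns grow to the right and rows downward; lengths in m; the calibration is good to about 2 mm. A picture is of the moment at which its call begins: read the wrist's pose just before it. camera_params takes no time and is no camera call; for the wrist camera it gives the pose at the moment of the call.
- job_done(): hands the job in, once; it reports no verdict.
The state is a dict: "t": time; "joint_pos": joint angles; "qvel": joint speeds; "tau": joint torques, N m; "eef_pos": TCP position; "orientation": TCP orientation; "force": force on the tool from outside, world axes, zero at the start; "wrist_torque": the same for the moment, N m; "grip_width": finger opening in m.
Only numpy, scipy, OpenCV 4.12 (cv2) and the standard library are available. Lean on these libraries where they do the work, as an engineer would, in place of code of your own. Each camera call takes 0.05 s, during which the arm holds its last target.

## Working session

There is one attempt and no reset: what is moved stays moved. The work goes in short steps, Python scripts to look and compute and a shell command to move; the robot and the scene stay as the last step left them, time stands still between calls to the robot, and variables do not carry over. Pictures are saved under pics/ and viewed, and the job is handed in when it is done.

```bash
ls; mkdir -p pics; python3 - <<'E'
from rig import *
import cv2
s=observe();print(s)
for n in ["scene","side","wrist"]:
    im=capture(n);cv2.imwrite(f"pics/{n}0.png",im[:,:,::-1])
    p=camera_params(n);print(n,p)
E
```

```text
pics
{'t': 0.0, 'joint_pos': array([ 1.20498691e+00,  2.76617222e-01,  1.50612067e+00, -3.54383294e-05,
        1.36070882e+00, -1.21000698e-01]), 'qvel': array([-1.97354169e-04, -6.24063495e-04, -4.34286253e-05, -1.37538544e-03,
       -2.69072924e-04,  9.54172338e-04]), 'tau': array([ 3.02673334e-04, -4.16787708e+01, -2.45800334e+01, -2.37696750e-04,
        1.11483992e-02,  2.03739788e-06]), 'eef_pos': array([0.13920268, 0.55738688, 0.24743198]), 'orientation': array([ 0.19076782,  1.56265242, -0.19361342]), 'force': array([0.50211093, 0.39881393, 0.24199935]), 'wrist_torque': array([-0.00897664, -0.00120346, -0.00832104]), 'grip_width': 0.0857959339458945}
scene {'mtx': array([[409.02236937,   0.        , 313.31747663],
       [  0.        , 409.02236937, 201.6536279 ],
       [  0.        ,   0.        ,   1.        ]]), 'D': array([-0.00059836,  0.        ,  0.        ,  0.        ,  0.        ]), 'world_to_cam': array([[-0.8095997 ,  0.58683603,  0.01310717,  0.49218547],
       [ 0.4812848 ,  0.67643298, -0.55749741, -0.25746295],
       [-0.33602569, -0.44504146, -0.8300752 
[... 397 characters left out ...]
659],
       [-0.33228738, -0.41796841, -0.8455102 ,  0.25863831],
       [ 0.49015312,  0.68936419, -0.53341066,  1.49332067],
       [ 0.        ,  0.        ,  0.        ,  1.        ]])}
wrist {'mtx': array([[282.67973902,   0.        , 322.74967009],
       [  0.        , 282.67973902, 198.44781044],
       [  0.        ,   0.        ,   1.        ]]), 'D': array([-0.02998838,  0.        ,  0.        ,  0.        ,  0.        ]), 'world_to_cam': array([[ 0.24277262,  0.97008165, -0.00174534, -0.57369245],
       [ 0.92642745, -0.23131332,  0.29702917, -0.0396903 ],
       [ 0.28773883, -0.07372748, -0.95486681,  0.38027513],
       [ 0.        ,  0.        ,  0.        ,  1.        ]])}
```

View pics/scene0.png

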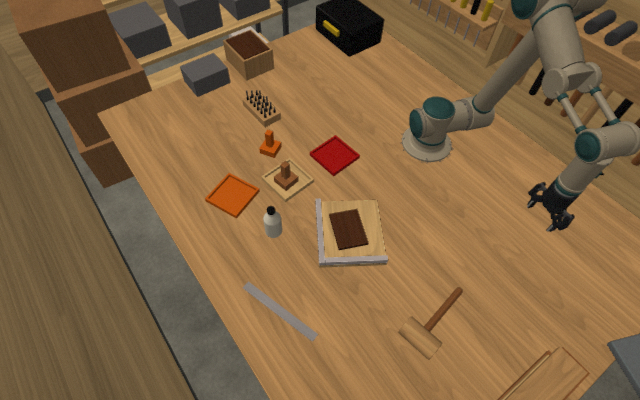

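View pics/side0.png

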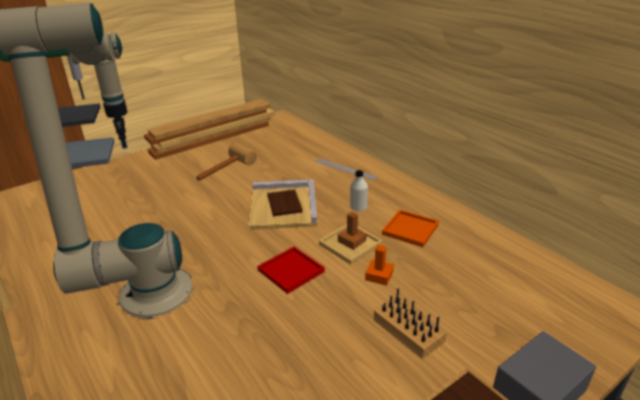

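View pics/wrist0.png

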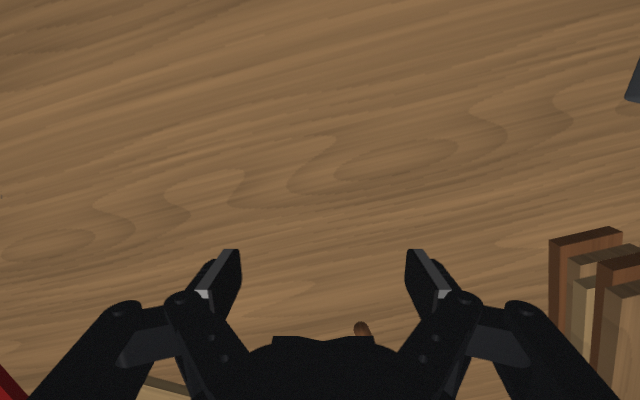

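The scene picture shows the wooden block in the plywood tray at (287,178), the orange look-alike block at (270,143), and red and orange trays at (334,155) and (232,195). The board is at (350,232) with the panel at (348,229), the glue at (273,222), the mallet at (430,325) and the bit block at (262,107). The block meant is the wooden one in the plywood tray, so I'll enlarge that area.

```bash
python3 - <<'E'
import cv2
im=cv2.imread('pics/scene0.png')
def crop(im,x0,y0,w,h,s,name):
    c=cv2.resize(im[y0:y0+h,x0:x0+w],None,fx=s,fy=s,interpolation=cv2.INTER_CUBIC)
    for i in range(0,w,10):
        cv2.putText(c,str(x0+i),(i*s,8),0,.3,(0,255,255),1) if i%20==0 else 0; cv2.line(c,(i*s,0),(i*s,4),(0,255,255),1)
    for i in range(0,h,10):
        cv2.putText(c,str(y0+i),(0,i*s+4),0,.3,(0,255,255),1)
    cv2.imwrite('pics/'+name,c)
crop(im,305,190,90,85,7,'c_board.png')
crop(im,255,150,70,60,9,'c_tray.png')
im=cv2.imread('pics/side0.png')
crop(im,240,170,90,70,8,'s_board.png')
crop(im,310,200,90,70,8,'s_tray.png')
E
```

```text
(no output)
```

View pics/c_board.png

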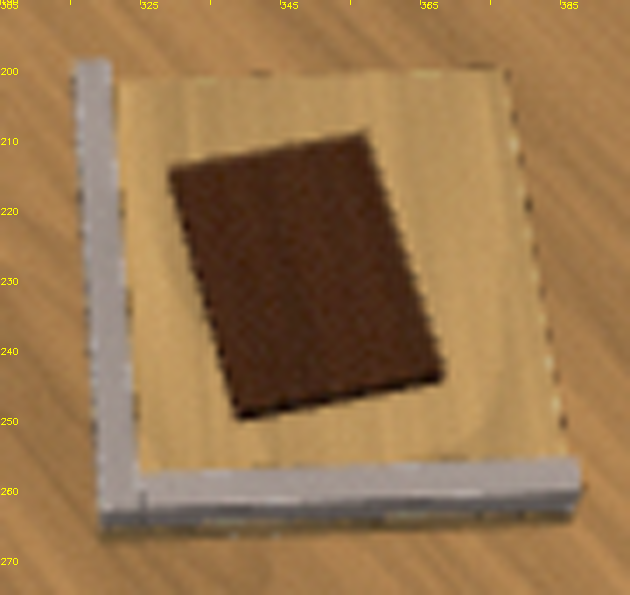

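View pics/c_tray.png

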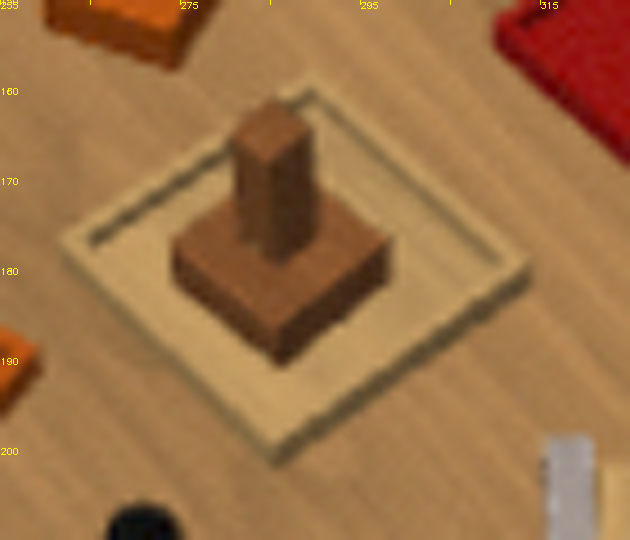

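View pics/s_board.png

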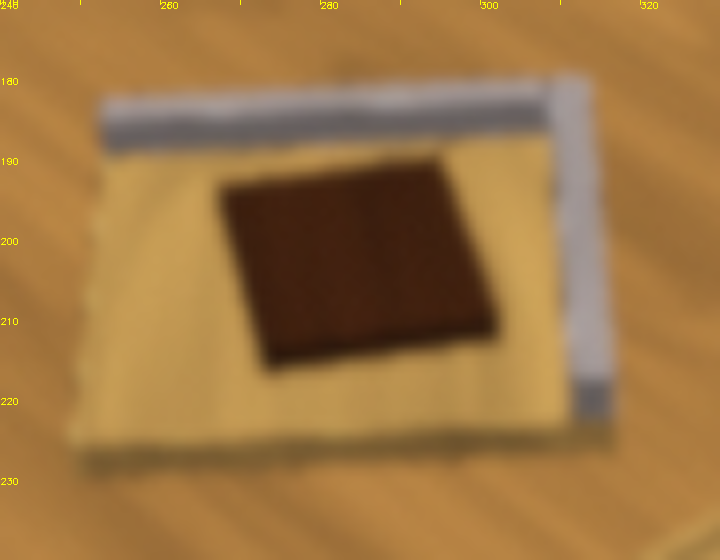

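View pics/s_tray.png

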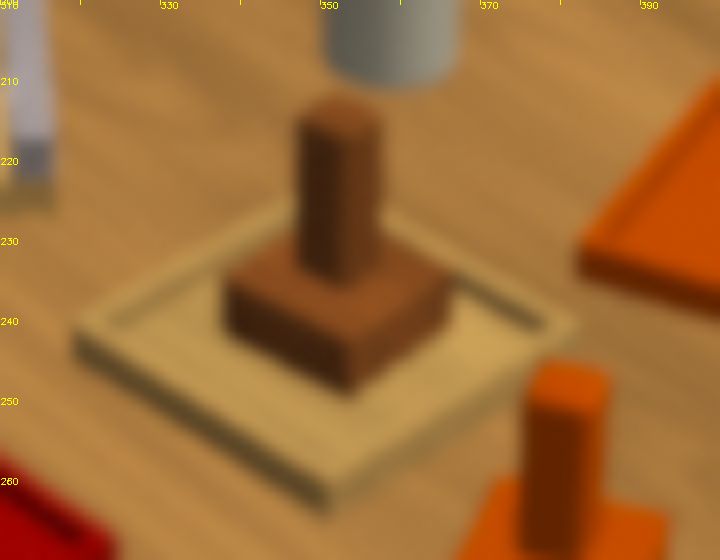

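```bash
cat > h.py <<'E'
from rig import *
import numpy as np, cv2
from scipy.optimize import least_squares
from scipy.spatial.transform import Rotation as R
def proj(P,pts):
    T=P['world_to_cam'];rv=cv2.Rodrigues(T[:3,:3])[0]
    return cv2.projectPoints(np.array(pts,float).reshape(-1,3),rv,T[:3,3],P['mtx'],P['D'])[0].reshape(-1,2)
def back(P,uv,z):
    T=P['world_to_cam'];n=cv2.undistortPoints(np.array(uv,float).reshape(-1,1,2),P['mtx'],P['D']).reshape(-1,2)
    d=np.c_[n,np.ones(len(n))]@T[:3,:3]; o=-T[:3,:3].T@T[:3,3]
    z=np.broadcast_to(z,len(n))
    return o+d*((z-o[2])/d[:,2])[:,None]
def w(p,z0,l):
    l=np.array(l,float);c,s=np.cos(p[2]),np.sin(p[2])
    return np.c_[p[0]+c*l[:,0]-s*l[:,1],p[1]+s*l[:,0]+c*l[:,1],z0+l[:,2]]
def fit(obs,z0,p0):
    # obs: list of (camparams, [(u,v,lx,ly,lz)..])
    def f(p): return np.concatenate([(proj(P,w(p,z0,[o[2:] for o in O]))-np.array([o[:2] for o in O])).ravel() for P,O in obs])
    r=least_squares(f,p0,loss='soft_l1');return r.x,f(r.x).reshape(-1,2)
E
python3 - <<'E'
from h import *
S=camera_params('scene');D=camera_params('side')
def sc(a,x0,y0,s): return [((u+.5)/s-.5+x0,(v+.5)/s-.5+y0) for u,v in a]
b1=sc([(75,62),(110,62),(100,512),(580,460),(505,70),(140,468)],305,190,7)
print('board',back(S,b1,[.04,.04,.04,.04,.018,.018]).round(4))
p1=sc([(168,170),(366,134),(442,375),(238,412)],305,190,7); print('panel',back(S,p1,.033).round(4))
t1=sc([(310,78),(62,242),(530,266),(275,455)],255,150,9);print('tray',back(S,t1,.02).round(4))
h1=sc([(270,98),(232,128),(312,125),(270,160)],255,150,9);print('hand',back(S,h1,.118).round(4))
f1=sc([(172,245),(390,240),(280,330)],255,150,9);print('foot',back(S,f1,.04).round(4))
b2=sc([(100,98),(590,75),(612,380),(572,382),(80,450)],240,170,8);print('sboard',back(D,b2,[.04,.04,.04,.04,.018]).round(4))
p2=sc([(220,188),(440,158),(498,325),(268,355)],240,170,8);print('spanel',back(D,p2,.033).round(4))
t2=sc([(75,335),(328,490),(580,325)],310,200,8);print('stray',back(D,t2,.02).round(4))
h2=sc([(298,118),(340,138),(382,115),(340,95)],310,200,8);print('shand',back(D,h2,.118).round(4))
f2=sc([(223,282),(350,345),(455,278)],310,200,8);print('sfoot',back(D,f2,.04).round(4))
E
```

```text
board [[ 0.5845 -0.0205  0.04  ]
 [ 0.5689 -0.0094  0.04  ]
 [ 0.7328  0.2039  0.04  ]
 [ 0.5206  0.3207  0.04  ]
 [ 0.3839  0.1104  0.018 ]
 [ 0.6952  0.188   0.018 ]]
panel [[0.5822 0.0612 0.033 ]
 [0.4812 0.1049 0.033 ]
 [0.5427 0.2414 0.033 ]
 [0.6408 0.1974 0.033 ]]
tray [[ 0.546  -0.2578  0.02  ]
 [ 0.6894 -0.2431  0.02  ]
 [ 0.5269 -0.1113  0.02  ]
 [ 0.6758 -0.0925  0.02  ]]
hand [[ 0.6091 -0.1884  0.118 ]
 [ 0.6313 -0.1841  0.118 ]
 [ 0.6028 -0.1659  0.118 ]
 [ 0.6278 -0.1604  0.118 ]]
foot [[ 0.6575 -0.1997  0.04  ]
 [ 0.5779 -0.1465  0.04  ]
 [ 0.6445 -0.1338  0.04  ]]
sboard [[ 0.5301  0.3332  0.04  ]
 [ 0.7315  0.2008  0.04  ]
 [ 0.5803 -0.0251  0.04  ]
 [ 0.5657 -0.0156  0.04  ]
 [ 0.3846  0.1016  0.018 ]]
spanel [[0.537  0.2325 0.033 ]
 [0.6348 0.1902 0.033 ]
 [0.5724 0.0512 0.033 ]
 [0.4781 0.0947 0.033 ]]
stray [[ 0.5194 -0.124   0.02  ]
 [ 0.5368 -0.2672  0.02  ]
 [ 0.6875 -0.2475  0.02  ]]
shand [[ 0.6    -0.1697  0.118 ]
 [ 0.604  -0.1914  0.118 ]
 [ 0.6279 -0.189   0.118 ]
 [ 0.6241 -0.1671  0.118 ]]
sfoot [[ 0.5734 -0.1543  0.04  ]
 [ 0.5868 -0.2201  0.04  ]
 [ 0.6502 -0.2112  0.04  ]]
```

```bash
cat > m.py <<'E'
from h import *
S=camera_params('scene');D=camera_params('side')
def sc(a,x0,y0,s): return [((u+.5)/s-.5+x0,(v+.5)/s-.5+y0) for u,v in a]
b1=sc([(75,62),(110,62),(100,512),(580,460),(505,70)],305,190,7)
bl1=[(.12,-.135,.04),(.1,-.135,.04),(.12,.135,.04),(-.12,.135,.04),(-.12,-.135,.018)]
b2=sc([(100,98),(590,75),(612,380),(572,382),(80,450)],240,170,8)
bl2=[(-.12,.135,.04),(.12,.135,.04),(.12,-.135,.04),(.1,-.135,.04),(-.12,-.135,.018)]
p1=sc([(168,170),(366,134),(442,375),(238,412)],305,190,7)
pl1=[(.055,-.075,.015),(-.055,-.075,.015),(-.055,.075,.015),(.055,.075,.015)]
p2=sc([(220,188),(440,158),(498,325),(268,355)],240,170,8)
pl2=[(-.055,.075,.015),(.055,.075,.015),(.055,-.075,.015),(-.055,-.075,.015)]
t1=sc([(310,78),(62,242),(530,266),(275,455)],255,150,9)
tl1=[(-.075,-.075,.02),(.075,-.075,.02),(-.075,.075,.02),(.075,.075,.02)]
t2=sc([(75,335),(328,490),(580,325)],310,200,8)
tl2=[(-.075,.075,.02),(-.075,-.075,.02),(.075,-.075,.02)]
h1=sc([(270,98),(232,128),(312,125),(270,160)],255,150,9)
f1=sc([(172,245),(390,240),(280,330)],255,150,9)
a=.014;c=.035
hl1=[(-a,-a,.11),(a,-a,.11),(-a,a,.11),(a,a,.11),(c,-c,.032),(-c,c,.032),(c,c,.032)]
h2=sc([(298,118),(340,138),(382,115),(340,95)],310,200,8)
f2=sc([(223,282),(350,345),(455,278)],310,200,8)
hl2=[(-a,a,.11),(-a,-a,.11),(a,-a,.11),(a,a,.11),(-c,c,.032),(-c,-c,.032),(c,-c,.032)]
j=lambda a,b:[tuple(x)+tuple(y) for x,y in zip(a,b)]
for n,o1,o2,z0,p0 in [('board',j(b1,bl1),j(b2,bl2),0,(.55,.15,-.58)),('panel',j(p1,pl1),j(p2,pl2),.018,(.56,.15,-.42)),('tray',j(t1,tl1),j(t2,tl2),0,(.61,-.18,.1)),('block',j(h1+f1,hl1),j(h2+f2,hl2),.008,(.615,-.175,.15))]:
    for nm,o in [('S',[(S,o1)]),('D',[(D,o2)]),('both',[(S,o1),(D,o2)])]:
        x,r=fit(o,z0,p0);print(n,nm,x.round(4),'rms',np.sqrt((r**2).mean()).round(2),'mean',r.mean(0).round(2))
E
python3 m.py
```

```text
board S [ 0.5578  0.1562 -0.5771] rms 1.47 mean [-0.01  0.65]
board D [ 0.5563  0.1525 -0.5779] rms 0.45 mean [-0.04 -0.01]
board both [ 0.5572  0.1549 -0.5768] rms 1.05 mean [-0.14 -0.02]
panel S [ 0.5617  0.1512 -0.4152] rms 0.2 mean [ 0.   -0.01]
panel D [ 0.5557  0.1423 -0.4117] rms 0.49 mean [ 0.   -0.03]
panel both [ 0.5603  0.1495 -0.4128] rms 0.76 mean [-0.01 -0.88]
tray S [ 0.6095 -0.1763  0.1136] rms 0.35 mean [-0.01 -0.01]
tray D [ 0.6027 -0.1845  0.1276] rms 0.51 mean [-0.07 -0.04]
tray both [ 0.6076 -0.1792  0.1141] rms 0.85 mean [-0.06 -1.  ]
block S [ 0.6176 -0.1744  0.1992] rms 0.43 mean [-0.02 -0.02]
block D [ 0.6137 -0.1804  0.1648] rms 0.56 mean [ 0.03 -0.01]
block both [ 0.6162 -0.1768  0.1866] rms 0.7 mean [-0.05 -0.67]
```

```bash
cat >> h.py <<'E'
def st():
    s=observe();M=R.from_rotvec(s['orientation']).as_matrix();return s,M
def tgt(pos,jaw):
    """print the tool-frame shift (units of 30 mm) and turn about tool axes (5 deg) to reach pos, tool down, jaw yaw (mod pi)"""
    s,M=st();p=s['eef_pos']
    cur=np.arctan2(M[1,1],M[0,1]);d=(jaw-cur+np.pi/2)%np.pi-np.pi/2
    X=np.array([0,0,-1.]);Y=np.array([np.cos(cur+d),np.sin(cur+d),0]);G=np.c_[X,Y,np.cross(X,Y)]
    print('t',round(s['t'],2),'p',p.round(4),'jaw yaw',cur.round(4),'tilt',np.hypot(M[0,0],M[1,0]).round(4),'F',s['force'].round(1),'grip',round(s['grip_width'],4),'q6',s['joint_pos'][5].round(2))
    print('shift/30mm now-axes',(M.T@(np.array(pos)-p)/.03).round(3),' in goal axes',(G.T@(np.array(pos)-p)/.03).round(3),' turn/5deg',(np.degrees(R.from_matrix(M.T@G).as_rotvec())/5).round(3))
E
python3 - <<'E'
from h import *
import rig
print([n for n in dir(rig) if not n.startswith('__')])
print('tip_reach',getattr(rig,'tip_reach',None))
s,M=st();print(M.round(3))
T=camera_params('wrist')['world_to_cam'];o=-T[:3,:3].T@T[:3,3];print('cam in tool',(M.T@(o-s['eef_pos'])).round(4),'view dir tool',(M.T@T[2,:3]).round(3))
S=camera_params('scene');D=camera_params('side')
print('glue base',back(S,[(273,235)],0.0),back(D,[(359,210)],0.0))
for j in (.19,.19+np.pi/2): tgt((.52,-.18,.25),j)
E
python3 -m handwheel --help | head -20
```

```text
['Unreachable', 'camera_params', 'capture', 'job_done', 'observe', 'tip_reach']
tip_reach 0.017
[[-0.     0.242  0.97 ]
 [-0.001  0.97  -0.242]
 [-1.    -0.001 -0.   ]]
cam in tool [-0.1263 -0.0004 -0.0748] view dir tool [ 0.955 -0.     0.297]
glue base [[ 7.92330395e-01 -3.44990801e-04  0.00000000e+00]] [[ 0.76703734 -0.03641201  0.        ]]
t 0.15 p [0.1392 0.5575 0.2476] jaw yaw 1.326 tilt 0.0014 F [ 0.8 -0.1 -0.3] grip 0.0851 q6 -0.12
shift/30mm now-axes [ -0.052 -20.775  18.272]  in goal axes [-0.079  7.821 26.538]  turn/5deg [1.3017e+01 8.0000e-03 1.5000e-02]
t 0.15 p [0.1392 0.5575 0.2476] jaw yaw 1.326 tilt 0.0014 F [ 0.8 -0.1 -0.3] grip 0.0851 q6 -0.12
shift/30mm now-axes [ -0.052 -20.775  18.272]  in goal axes [ -0.079 -26.538   7.821]  turn/5deg [-4.983 -0.005  0.016]schema error: expected rows of numbers
```

```bash
python3 - <<'E'
from h import *
tgt((.42,.16,.32),1.326)
E
```

```text
t 0.15 p [0.1392 0.5575 0.2476] jaw yaw 1.326 tilt 0.0014 F [ 0.8 -0.1 -0.3] grip 0.0851 q6 -0.12
shift/30mm now-axes [ -2.399 -10.59   12.291]  in goal axes [ -2.412 -10.587  12.291]  turn/5deg [-0.    -0.002  0.016]
```

```bash
python3 -m handwheel '-0.19 -0.81 0.94 0 0 0;-0.19 -0.81 0.94 0 0 0;-0.19 -0.81 0.94 0 0 0;-0.19 -0.81 0.94 0 0 0;-0.19 -0.81 0.94 0 0 0' -1
python3 -m handwheel '-0.19 -0.81 0.94 0 0 0;-0.19 -0.81 0.94 0 0 0;-0.19 -0.81 0.94 0 0 0;-0.19 -0.81 0.94 0 0 0;-0.19 -0.81 0.94 0 0 0'
python3 -m handwheel '-0.19 -0.81 0.94 0 0 0;-0.19 -0.81 0.94 0 0 0;-0.19 -0.81 0.94 0 0 0;0 0 0 0 0 0;0 0 0 0 0 0'
python3 - <<'E'
from h import *
np.save('w1.npy',camera_params('wrist'),allow_pickle=True)
cv2.imwrite('pics/w1.png',capture('wrist')[:,:,::-1])
tgt((.52,-.18,.25),.19+np.pi/2)
E
```

```text
t: 0.57
eef_pos: [0.2471, 0.4042, 0.2768]
orientation: [0.191, 1.562, -0.192]
force: [0.4, 0.1, 0.1]
grip_width: 0.0854
t: 0.98
eef_pos: [0.3545, 0.2521, 0.3055]
orientation: [0.192, 1.562, -0.192]
force: [1.1, 0.5, 0.8]
grip_width: 0.0854
t: 1.4
eef_pos: [0.4194, 0.1611, 0.3223]
orientation: [0.196, 1.562, -0.195]
force: [1.0, 0.4, -0.3]
grip_width: 0.0854
t 1.45 p [0.4184 0.1622 0.3221] jaw yaw 1.3239 tilt 0.0014 F [-0.8  0.3 -0.2] grip 0.0854 q6 -1.11
shift/30mm now-axes [  2.391 -10.232   6.076]  in goal axes [  2.402 -11.84    1.172]  turn/5deg [-5.007 -0.014 -0.007]
```

View pics/w1.png

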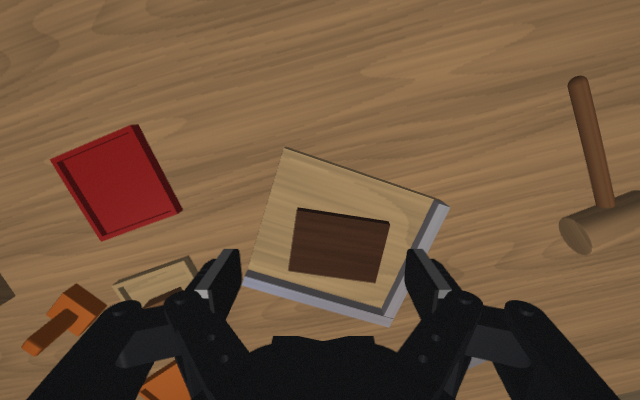

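The wrist picture shows the whole board. Its near corner is at (285,148), the stop corner is around (385,310), and the panel corners are near (298,208), (389,221), (376,283) and (289,269). I'll enlarge it to read these more exactly.

```bash
cat > crop.py <<'E'
import cv2,sys
f,x0,y0,wd,h,s,o=sys.argv[1:];x0,y0,wd,h,s=map(int,(x0,y0,wd,h,s))
im=cv2.imread(f);c=cv2.resize(im[y0:y0+h,x0:x0+wd],None,fx=s,fy=s,interpolation=cv2.INTER_CUBIC)
for i in range(0,wd,10):
    cv2.line(c,(i*s,0),(i*s,5),(0,255,255),1)
    if i%20==0: cv2.putText(c,str(x0+i),(i*s,14),0,.35,(0,255,255),1)
for i in range(0,h,10):
    cv2.line(c,(0,i*s),(5,i*s),(0,255,255),1)
    if i%20==0: cv2.putText(c,str(y0+i),(6,i*s+4),0,.35,(0,255,255),1)
cv2.imwrite(o,c)
E
python3 crop.py pics/w1.png 235 140 110 150 4 pics/w1a.png;python3 crop.py pics/w1.png 235 140 220 195 3 pics/w1b.png
```

```text
(no output)
```

View pics/w1b.png

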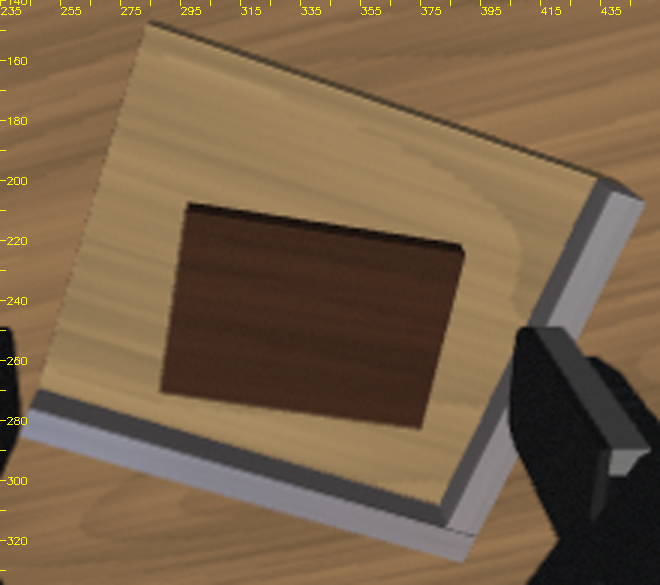

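```bash
cat > m2.py <<'E'
from h import *
W=np.load('w1.npy',allow_pickle=True).item()
def sc(a,x0,y0,s): return [((u+.5)/s-.5+x0,(v+.5)/s-.5+y0)+tuple(l) for u,v,*l in a]
b=sc([(147,26,-.12,-.135,.018),(643,203,-.12,.135,.04),(440,503,.1,.115,.018),(448,525,.1,.115,.04),(463,562,.12,.135,.04),(40,390,.1,-.135,.018),(20,437,.12,-.135,.04),(30,408,.1,-.135,.04)],235,140,3)
p=sc([(187,209,-.055,-.075,.015),(463,250,-.055,.075,.015),(421,429,.055,.075,.015),(160,391,.055,-.075,.015)],235,140,3)
xb,r=fit([(W,b)],0,(.557,.155,-.58));print(xb.round(4),r.round(1).tolist())
xp,r=fit([(W,p)],.018,(.557,.15,-.41));print(xp.round(4),r.round(1).tolist())
pc=w(xp,0,[(.055,.075,0)])[0];c,s=np.cos(xb[2]),np.sin(xb[2])
B=np.array([[c,-s],[s,c]])
print('panel corners in stop frame',((w(xp,0,[(.055,.075,0),(.055,-.075,0),(-.055,-.075,0),(-.055,.075,0)])[:,:2]-xb[:2])@B-[.1,.115]).round(4).tolist(),'dyaw',xp[2]-xb[2])
E
python3 m2.py
```

```text
[ 0.5583  0.1556 -0.5759] [[-0.4, -0.5], [1.3, -0.7], [-0.2, 0.2], [-0.4, 1.1], [0.6, 0.5], [-0.3, -0.7], [0.2, 0.4], [-0.3, 0.3]]
[ 0.559   0.1497 -0.4094] [[-0.7, -0.2], [1.1, 0.3], [0.2, -0.2], [-0.3, 0.2]]
panel corners in stop frame [[-0.0543, -0.0365], [-0.0295, -0.1845], [-0.138, -0.2027], [-0.1628, -0.0548]] dyaw 0.16647385034723905
```

```bash
python3 - <<'E'
from h import *
tgt((.612,-.178,.26),.187+np.pi/2)
E
```

```text
t 1.45 p [0.4184 0.1622 0.3221] jaw yaw 1.3239 tilt 0.0014 F [-0.8  0.3 -0.2] grip 0.0854 q6 -1.11
shift/30mm now-axes [ 2.053 -9.418  9.032]  in goal axes [  2.069 -12.341   4.233]  turn/5deg [-4.973 -0.014 -0.007]
```

```bash
python3 -m handwheel '0.2 -0.94 0.9 0 0 0;0.2 -0.94 0.9 0 0 0;0.2 -0.94 0.9 0 0 0;0.2 -0.94 0.9 0 0 0;0.2 -0.94 0.9 0 0 0' -1
python3 -m handwheel '0.2 -0.94 0.9 0 0 0;0.2 -0.94 0.9 0 0 0;0.2 -0.94 0.9 0 0 0;0.2 -0.94 0.9 0 0 0;0.2 -0.94 0.9 0 0 0'
python3 -m handwheel '0 0 0 -1 0 0;0 0 0 -1 0 0;0 0 0 -1 0 0;0 0 0 -1 0 0;0 0 0 -1 0 0'
python3 -m handwheel '0 0 0 0 0 0;0 0 0 0 0 0'
python3 - <<'E'
from h import *
np.save('w2.npy',camera_params('wrist'),allow_pickle=True)
cv2.imwrite('pics/w2.png',capture('wrist')[:,:,::-1])
tgt((.612,-.178,.26),.187+np.pi/2)
E
```

```text
t: 1.87
eef_pos: [0.5152, -0.0064, 0.2919]
orientation: [0.191, 1.563, -0.189]
force: [0.6, 0.4, 1.2]
grip_width: 0.0852
t: 2.28
eef_pos: [0.6127, -0.1755, 0.2616]
orientation: [0.191, 1.564, -0.189]
force: [0.5, 0.8, -0.6]
grip_width: 0.0854
t: 2.7
eef_pos: [0.6121, -0.1739, 0.2617]
orientation: [-0.155, 1.566, 0.157]
force: [-0.3, 0.8, -0.1]
grip_width: 0.0851
t: 2.87
eef_pos: [0.6121, -0.1745, 0.2621]
orientation: [-0.15, 1.566, 0.151]
force: [0.6, -0.4, 0.1]
grip_width: 0.0853
t 2.92 p [ 0.6121 -0.1748  0.2621] jaw yaw 1.7622 tilt 0.0009 F [ 0.1 -0.1 -0.2] grip 0.0854 q6 -2.15
shift/30mm now-axes [ 0.071 -0.103 -0.024]  in goal axes [ 0.071 -0.103 -0.024]  turn/5deg [ 0.051 -0.005 -0.009]
```

View pics/w2.png

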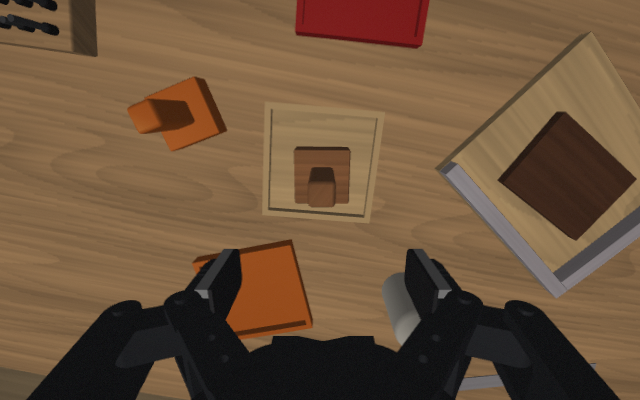

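The wooden block stands in the plywood tray at (322,175), and its handle top is at (321,193). The orange look-alike at (175,115) is not the one meant. I'll enlarge this.

```bash
python3 crop.py pics/w2.png 255 95 135 130 5 pics/w2a.png
```

```text
(no output)
```

View pics/w2a.png

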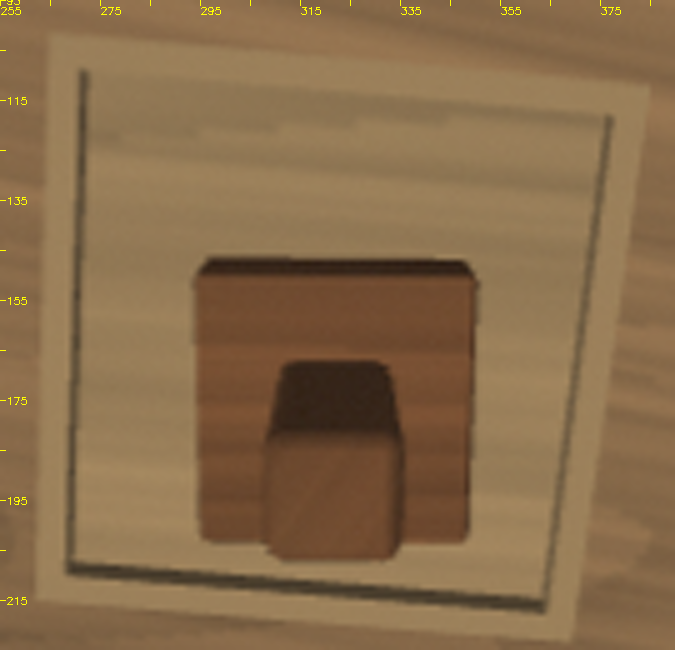

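```bash
cat > m3.py <<'E'
from h import *
W=np.load('w2.npy',allow_pickle=True).item()
def sc(a,x0,y0,s): return [((u+.5)/s-.5+x0,(v+.5)/s-.5+y0)+tuple(l) for u,v,*l in a]
a=.014;c=.035
b=sc([(195,278,-c,-c,.032),(475,278,-c,c,.032),(470,542,c,c,.032),(201,542,c,-c,.032),(267,435,-a,-a,.11),(401,432,-a,a,.11),(398,560,a,a,.11),(270,560,a,-a,.11)],255,95,5)
t=.075
tr=sc([(50,35,-t,-t,.02),(650,85,-t,t,.02),(573,640,t,t,.02),(38,600,t,-t,.02)],255,95,5)
x,r=fit([(W,b)],.008,(.616,-.177,.18));print(x.round(4),r.round(1).tolist())
x2,r=fit([(W,tr)],0,(.61,-.179,.114));print(x2.round(4),r.round(1).tolist())
tgt((x[0],x[1],.086),x[2]+np.pi/2)
E
python3 m3.py
```

```text
[ 0.6173 -0.1757  0.1928] [[-0.6, -1.0], [0.5, -1.1], [0.1, 0.3], [-0.1, 0.4], [-0.9, -0.7], [0.8, -0.1], [1.1, 1.2], [-1.0, 1.2]]
[ 0.6073 -0.1796  0.1106] [[-0.1, -0.2], [0.0, -0.0], [0.1, 0.2], [0.0, 0.1]]
t 2.92 p [ 0.6121 -0.1748  0.2621] jaw yaw 1.7622 tilt 0.0009 F [ 0.1 -0.1 -0.2] grip 0.0854 q6 -2.15
shift/30mm now-axes [ 5.871 -0.065  0.166]  in goal axes [ 5.871 -0.061  0.164]  turn/5deg [-0.016 -0.005 -0.009]
```

```bash
python3 -m handwheel '0.9 -0.06 0.17 0 0 0;1 0 0 0 0 0;1 0 0 0 0 0;1 0 0 0 0 0;1 0 0 0 0 0' -1
python3 -m handwheel '0.97 0 0 0 0 0;0 0 0 0 0 0;0 0 0 0 0 0'
python3 -m handwheel '0 0 0 0 0 0;0 0 0 0 0 0;0 0 0 0 0 0;0 0 0 0 0 0;0 0 0 0 0 0' 1 100
python3 -m handwheel '0 0 0 0 0 0;0 0 0 0 0 0;0 0 0 0 0 0;0 0 0 0 0 0;0 0 0 0 0 0'
```

```text
t: 3.33
eef_pos: [0.6174, -0.1764, 0.1143]
orientation: [-0.15, 1.565, 0.15]
force: [-0.3, 0.4, -1.1]
grip_width: 0.085
t: 3.58
eef_pos: [0.6165, -0.1763, 0.085]
orientation: [-0.149, 1.569, 0.152]
force: [0.8, -0.5, 0.1]
grip_width: 0.0858
t: 4.0
eef_pos: [0.6179, -0.1772, 0.0876]
orientation: [-0.15, 1.564, 0.15]
force: [-0.5, 0.4, -1.5]
grip_width: 0.0268
t: 4.42
eef_pos: [0.618, -0.1772, 0.0875]
orientation: [-0.151, 1.564, 0.15]
force: [-0.3, 2.6, 5.3]
grip_width: 0.0269
```

```bash
python3 -m handwheel '-0.3 0 0 0 0 0;-0.6 0 0 0 0 0;-0.8 0 0 0 0 0;-0.8 0 0 0 0 0;0 0 0 0 0 0' 1
python3 -m handwheel '0 0 0 0 0 0'
python3 - <<'E'
from h import *
np.save('w3.npy',camera_params('wrist'),allow_pickle=True)
cv2.imwrite('pics/w3.png',capture('wrist')[:,:,::-1])
bo=(.5581,.1554,-.576)
g=w(bo,0,[(.1-.21,.115-.12,0)])[0];print(g)
tgt((g[0],g[1],.1625),bo[2]+np.pi/2)
E
```

```text
t: 4.83
eef_pos: [0.6201, -0.1786, 0.1664]
orientation: [-0.154, 1.558, 0.147]
force: [1.6, -0.4, -1.3]
grip_width: 0.0272
t: 4.92
eef_pos: [0.6181, -0.1777, 0.1626]
orientation: [-0.152, 1.563, 0.149]
force: [0.4, 0.1, -1.8]
grip_width: 0.0266
[0.46312535 0.21112087 0.        ]
t 4.97 p [ 0.617  -0.1773  0.161 ] jaw yaw 1.7623 tilt 0.0006 F [-0.6  0.  -2. ] grip 0.0268 q6 -2.15
shift/30mm now-axes [-0.046 13.685 -2.571]  in goal axes [ -0.05    8.063 -11.352]  turn/5deg [ 8.795e+00 -7.000e-03  0.000e+00]
```

View pics/w3.png

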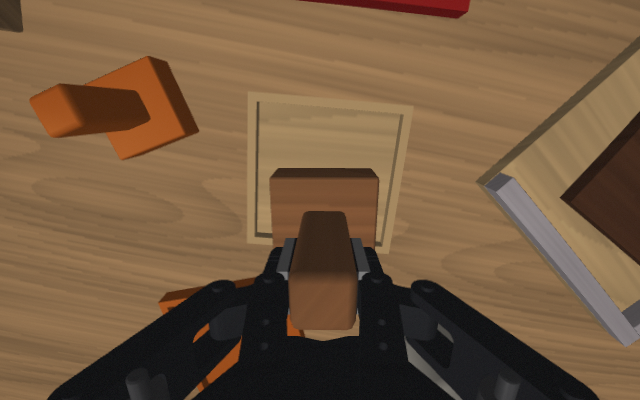

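The block is held upright, with its foot top at (325,205), and it is clear of the tray. Next I move over to the near side of the board.

```bash
python3 -m handwheel '0 0.98 -0.18 0 0 0;0 0.98 -0.18 0 0 0;0 0.98 -0.18 0 0 0;0 0.98 -0.18 0 0 0;0 0.98 -0.18 0 0 0'
python3 -m handwheel '0 0.98 -0.18 0 0 0;0 0.98 -0.18 0 0 0;0 0.98 -0.18 0 0 0;0 0.98 -0.18 0 0 0;0 0.98 -0.18 0 0 0'
python3 -m handwheel '0 0.98 -0.18 0 0 0;0 0.98 -0.18 0 0 0;0 0.98 -0.18 0 0 0;0 0.95 -0.18 0 0 0;0 0 0 0.8 0 0'
python3 -m handwheel '0 0 0 1 0 0;0 0 0 1 0 0;0 0 0 1 0 0;0 0 0 1 0 0;0 0 0 1 0 0'
python3 -m handwheel '0 0 0 1 0 0;0 0 0 1 0 0;0 0 0 1 0 0;0 0 0 0 0 0;0 0 0 0 0 0'
python3 - <<'E'
from h import *
np.save('w4.npy',camera_params('wrist'),allow_pickle=True)
cv2.imwrite('pics/w4.png',capture('wrist')[:,:,::-1])
bo=(.5581,.1554,-.576)
g=w(bo,0,[(.1-.21,.115-.12,0)])[0];print(g)
tgt((g[0],g[1],.1015),bo[2]+np.pi/2)
E
```

```text
t: 5.38
eef_pos: [0.5608, -0.0368, 0.1591]
orientation: [-0.149, 1.57, 0.151]
force: [-0.1, 0.1, -1.5]
grip_width: 0.0269
t: 5.8
eef_pos: [0.5063, 0.1021, 0.1594]
orientation: [-0.15, 1.57, 0.15]
force: [0.9, -0.2, -1.6]
grip_width: 0.0266
t: 6.22
eef_pos: [0.4613, 0.2153, 0.1594]
orientation: [-0.096, 1.574, 0.099]
force: [0.2, -0.7, -1.0]
grip_width: 0.0271
t: 6.63
eef_pos: [0.4636, 0.2111, 0.1594]
orientation: [0.249, 1.56, -0.252]
force: [-0.5, 0.8, -1.5]
grip_width: 0.0269
t: 7.05
eef_pos: [0.464, 0.2111, 0.1599]
orientation: [0.449, 1.526, -0.451]
force: [-0.3, 0.2, -2.0]
grip_width: 0.0269
[0.46312535 0.21112087 0.        ]
t 7.1 p [0.4642 0.2112 0.1602] jaw yaw 0.9965 tilt 0.0025 F [ 0.3 -0.4 -2.8] grip 0.0272 q6 -0.71
shift/30mm now-axes [ 1.956 -0.02  -0.026]  in goal axes [ 1.956 -0.024 -0.029]  turn/5deg [ 0.019 -0.018  0.022]
```

View pics/w4.png

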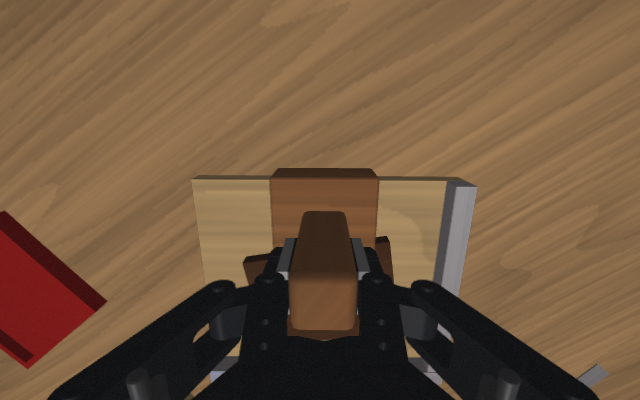

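The block's foot is square to the board's near edge (row 178), and the panel lies ahead of it. I lower now.

```bash
python3 -m handwheel '0.9 0 0 0 0 0;0.7 0 0 0 0 0;0.33 0 0 0 0 0;0 0 0 0 0 0;0 0 0 0 0 0'
python3 - <<'E'
from h import *
cv2.imwrite('pics/s4.png',capture('side')[:,:,::-1]);cv2.imwrite('pics/sc4.png',capture('scene')[:,:,::-1])
bo=(.5581,.1554,-.576)
g=w(bo,0,[(.1-.145,.115-.12,0)])[0]
tgt((g[0],g[1],.1015),bo[2]+np.pi/2)
E
python3 crop.py pics/s4.png 220 150 130 100 6 pics/s4a.png;python3 crop.py pics/sc4.png 300 150 110 120 5 pics/sc4a.png
```

```text
t: 7.52
eef_pos: [0.4649, 0.2115, 0.1031]
orientation: [0.451, 1.524, -0.452]
force: [0.7, 0.3, -1.1]
grip_width: 0.0272
t 7.62 p [0.466  0.2118 0.1044] jaw yaw 0.9948 tilt 0.0022 F [ 0.2  0.7 -1.2] grip 0.0271 q6 -0.7
shift/30mm now-axes [ 0.098 -0.072  2.098]  in goal axes [ 0.096 -0.072  2.099]  turn/5deg [-0.     0.016 -0.019]
```

View pics/s4a.png

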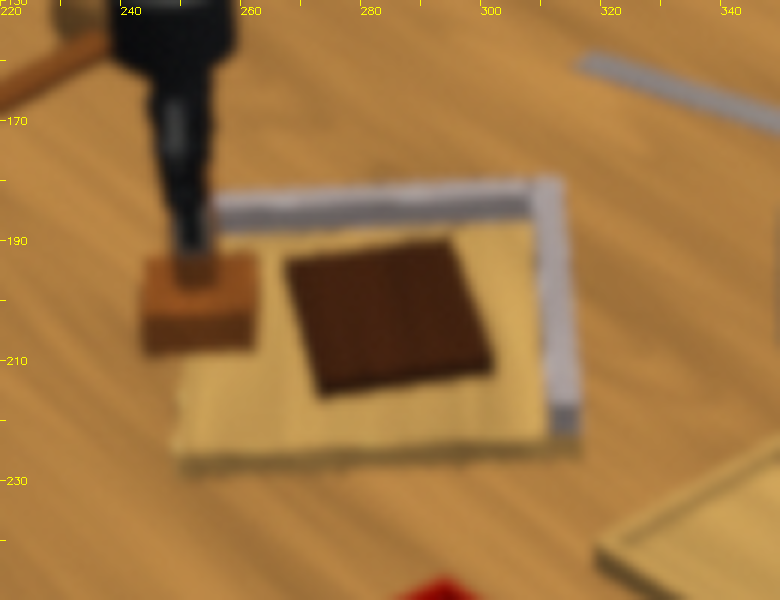

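View pics/sc4a.png

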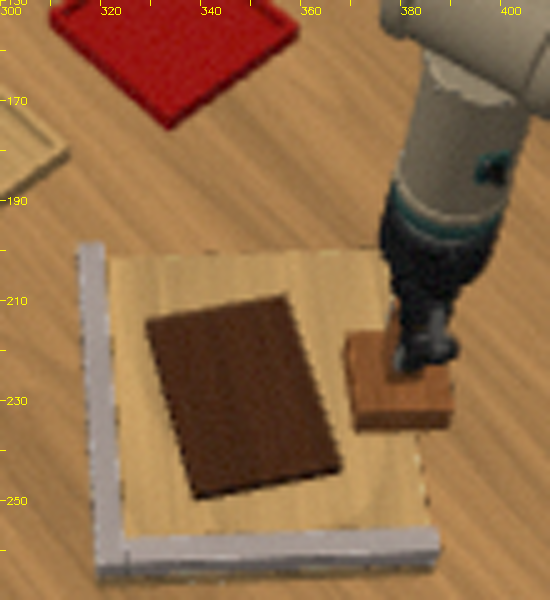

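Both pictures confirm the layout: the block is in front of the panel's long edge, with a small gap. I push along the board's +x.

```bash
python3 -m handwheel '0.1 -0.04 0.2 0 0 0;0 0 0.2 0 0 0;0 0 0.2 0 0 0;0 0 0.2 0 0 0;0 0 0.2 0 0 0'
python3 -m handwheel '0 0 0.2 0 0 0;0 0 0.2 0 0 0;0 0 0.2 0 0 0;0 0 0.1 0 0 0;0 0 0 0 0 0'
python3 - <<'E'
from h import *
cv2.imwrite('pics/sc5.png',capture('scene')[:,:,::-1])
bo=(.5581,.1554,-.576)
g=w(bo,0,[(.1-.145,.115-.12,0)])[0]
tgt((g[0],g[1],.1015),bo[2]+np.pi/2)
E
python3 crop.py pics/sc5.png 300 150 110 120 5 pics/sc5a.png
```

```text
t: 8.03
eef_pos: [0.4901, 0.194, 0.1007]
orientation: [0.452, 1.523, -0.451]
force: [-1.3, 1.5, -1.2]
grip_width: 0.027
t: 8.45
eef_pos: [0.5081, 0.1821, 0.1003]
orientation: [0.452, 1.522, -0.452]
force: [-0.2, 0.6, -1.1]
grip_width: 0.027
t 8.5 p [0.5077 0.1822 0.1003] jaw yaw 0.994 tilt 0.0007 F [-0.1  0.2 -1.3] grip 0.027 q6 -0.78
shift/30mm now-axes [-0.038 -0.002  0.396]  in goal axes [-0.039 -0.002  0.396]  turn/5deg [-0.009  0.008  0.   ]
```

View pics/sc5a.png

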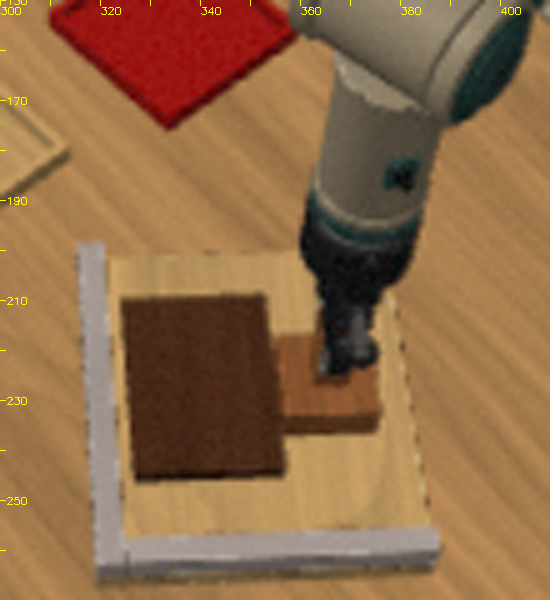

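The panel has turned flush with the block face, and about 12 mm is left to the +x fence.

```bash
python3 -m handwheel '0 0 0.15 0 0 0;0 0 0.12 0 0 0;0 0 0.08 0 0 0;0 0 0.05 0 0 0;0 0 0 0 0 0'
python3 -m handwheel '0 0 0.05 0 0 0;0 0 0.05 0 0 0'
python3 -m handwheel '0 0 0.05 0 0 0;0 0 0 0 0 0'
```

```text
t: 8.92
eef_pos: [0.5173, 0.1761, 0.1003]
orientation: [0.452, 1.523, -0.452]
force: [-0.5, 0.7, -2.2]
grip_width: 0.027
t: 9.08
eef_pos: [0.5179, 0.1757, 0.1005]
orientation: [0.454, 1.527, -0.452]
force: [-6.1, 5.8, 3.5]
grip_width: 0.0268
t: 9.25
eef_pos: [0.5181, 0.1756, 0.1004]
orientation: [0.455, 1.53, -0.452]
force: [-6.1, 7.2, 3.1]
grip_width: 0.0272
```

```bash
python3 -m handwheel '0 0 -0.4 0 0 0;0 0 -0.5 0 0 0;-0.8 0 0 0 0 0;-0.7 0 0 0 0 0;0 0 0 0 0 0'
python3 - <<'E'
from h import *
cv2.imwrite('pics/sc6.png',capture('scene')[:,:,::-1])
bo=(.5581,.1554,-.576)
g=w(bo,0,[(.1-.053,.115-.252,0)])[0];print(g)
tgt((g[0],g[1],.145),bo[2]+np.pi/2)
E
python3 crop.py pics/sc6.png 305 190 90 85 7 pics/sc6a.png
```

```text
t: 9.67
eef_pos: [0.5005, 0.1895, 0.1493]
orientation: [0.453, 1.515, -0.447]
force: [1.9, 0.7, -1.7]
grip_width: 0.0269
[0.52289616 0.01490555 0.        ]
t 9.72 p [0.4997 0.1892 0.1475] jaw yaw 0.9954 tilt 0.0064 F [ 0.8  0.1 -1.7] grip 0.0267 q6 -0.76
shift/30mm now-axes [ 0.085 -4.453  3.811]  in goal axes [ 0.084 -4.45   3.814]  turn/5deg [ 0.007  0.056 -0.048]
```

View pics/sc6a.png

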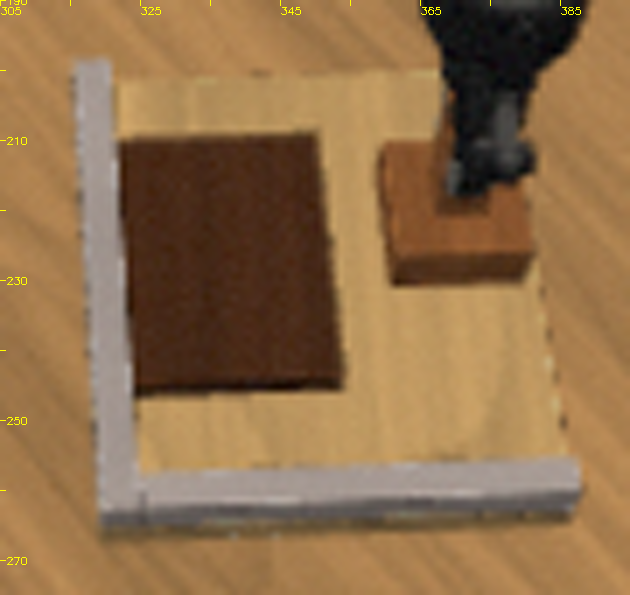

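The panel is flush on the +x fence. I'll measure its -y edge and then go round to it.

```bash
python3 -m handwheel '0 -0.7 0 0 0 0;0 -0.9 0.3 0 0 0;0 -0.9 0.9 0 0 0;0 -0.9 0.9 0 0 0;0 -0.9 0.9 0 0 0'
python3 -m handwheel '0 -0.15 0.8 0 0 0;0 0 0 0 0 0;0 0 0 0 0 0'
python3 - <<'E'
from h import *
S=camera_params('scene');bo=np.array((.5581,.1554,-.576))
c,s=np.cos(bo[2]),np.sin(bo[2]);B=np.array([[c,-s],[s,c]])
pts=[((u+.5)/7+304.5,(v+.5)/7+189.5) for u,v in [(120,143),(317,134),(343,380),(137,385)]]
print(((back(S,pts,.033)[:,:2]-bo[:2])@B-[.1,.115]).round(4))
g=w(bo,0,[(.1-.053,.115-.252,0)])[0];print(g)
tgt((g[0],g[1],.1015),bo[2]+np.pi/2)
E
```

```text
t: 10.13
eef_pos: [0.5024, 0.0302, 0.1443]
orientation: [0.45, 1.524, -0.451]
force: [1.0, 1.0, -1.6]
grip_width: 0.0272
t: 10.38
eef_pos: [0.5211, 0.0134, 0.1442]
orientation: [0.453, 1.524, -0.454]
force: [-0.6, -0.4, -2.0]
grip_width: 0.0268
[[-0.0038 -0.1991]
 [-0.1106 -0.2004]
 [-0.1087 -0.0506]
 [-0.0033 -0.0524]]
[0.52289616 0.01490555 0.        ]
t 10.38 p [0.5211 0.0134 0.1442] jaw yaw 0.9919 tilt 0.0014 F [-0.6 -0.4 -2. ] grip 0.0268 q6 -1.1
shift/30mm now-axes [1.424 0.076 0.026]  in goal axes [1.424 0.075 0.024]  turn/5deg [-0.033 -0.014  0.007]
```

```bash
python3 -m handwheel '0.7 0 0 0 0 0;0.5 0 0 0 0 0;0.2 0 0 0 0 0;0 0 0 0 0 0;0 0 0 0 0 0'
python3 -m handwheel '0 0.2 0 0 0 0;0 0.2 0 0 0 0;0 0.2 0 0 0 0;0 0.2 0 0 0 0;0 0.2 0 0 0 0'
python3 -m handwheel '0 0.2 0 0 0 0;0 0.2 0 0 0 0;0 0.2 0 0 0 0;0 0.2 0 0 0 0;0 0 0 0 0 0'
python3 - <<'E'
from h import *
cv2.imwrite('pics/sc7.png',capture('scene')[:,:,::-1])
bo=(.5581,.1554,-.576)
g=w(bo,0,[(.1-.053,.115-.185,0)])[0]
tgt((g[0],g[1],.1015),bo[2]+np.pi/2)
E
python3 crop.py pics/sc7.png 300 180 95 95 6 pics/sc7a.png
```

```text
t: 10.8
eef_pos: [0.5205, 0.0152, 0.1031]
orientation: [0.451, 1.525, -0.451]
force: [0.4, -0.1, -1.4]
grip_width: 0.0273
t: 11.22
eef_pos: [0.5379, 0.0399, 0.1038]
orientation: [0.451, 1.523, -0.451]
force: [-1.4, -2.2, -1.5]
grip_width: 0.027
t: 11.63
eef_pos: [0.5516, 0.061, 0.1033]
orientation: [0.453, 1.522, -0.45]
force: [0.7, -0.6, -1.8]
grip_width: 0.0271
t 11.68 p [0.5513 0.0606 0.1033] jaw yaw 0.9948 tilt 0.0014 F [-0.3  0.7 -2.1] grip 0.0269 q6 -1.01
shift/30mm now-axes [0.06  0.441 0.035]  in goal axes [0.06  0.441 0.035]  turn/5deg [-0.     0.003 -0.015]
```

View pics/sc7a.png

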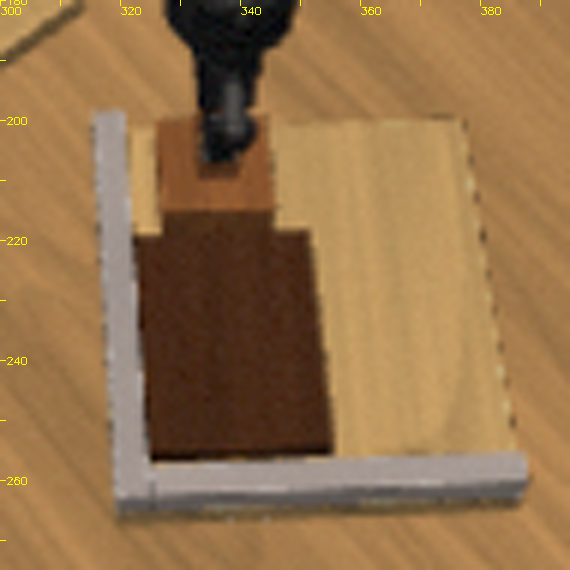

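```bash
python3 -m handwheel '0 0.15 0 0 0 0;0 0.12 0 0 0 0;0 0.1 0 0 0 0;0 0.06 0 0 0 0;0 0 0 0 0 0'
python3 -m handwheel '0 0.05 0 0 0 0;0 0.05 0 0 0 0'
python3 -m handwheel '0 0.05 0 0 0 0;0 0 0 0 0 0'
```

```text
t: 12.1
eef_pos: [0.5577, 0.0707, 0.1033]
orientation: [0.451, 1.523, -0.451]
force: [-0.2, -0.1, -2.3]
grip_width: 0.0273
t: 12.27
eef_pos: [0.558, 0.0713, 0.1035]
orientation: [0.447, 1.525, -0.454]
force: [-3.7, -8.4, 2.4]
grip_width: 0.027
t: 12.43
eef_pos: [0.5581, 0.0715, 0.1034]
orientation: [0.445, 1.526, -0.456]
force: [-4.3, -8.1, 1.8]
grip_width: 0.0268
```

The +y fence is now reacting at about 9 N. I back off, lift and inspect.

```bash
python3 -m handwheel '0 -0.4 0 0 0 0;0 -0.5 0 0 0 0;-0.8 0 0 0 0 0;-0.8 0 0 0 0 0;0 0 0 0 0 0'
python3 -m handwheel '0 0 -0.9 0 0 0;0 0 -0.9 0 0 0;0 0 -0.9 0 0 0;0 0 -0.9 0 0 0;0 0 -0.9 0 0 0'
python3 -m handwheel '0 0 0 0 0 0;0 0 0 0 0 0'
python3 - <<'E'
from h import *
cv2.imwrite('pics/sc8.png',capture('scene')[:,:,::-1])
np.save('w8.npy',camera_params('wrist'),allow_pickle=True)
cv2.imwrite('pics/w8.png',capture('wrist')[:,:,::-1])
cv2.imwrite('pics/s8.png',capture('side')[:,:,::-1])
bo=(.5581,.1554,-.576)
g=w(bo,0,[(.1-.175,.115-.08,0)])[0]
tgt((g[0],g[1],.1015),bo[2]+np.pi/2)
E
python3 crop.py pics/sc8.png 305 190 90 85 7 pics/sc8a.png
python3 crop.py pics/s8.png 240 170 90 70 8 pics/s8a.png
```

```text
t: 12.85
eef_pos: [0.5481, 0.051, 0.1557]
orientation: [0.455, 1.514, -0.449]
force: [1.8, 0.3, -0.6]
grip_width: 0.0272
t: 13.27
eef_pos: [0.4306, 0.1255, 0.1508]
orientation: [0.453, 1.523, -0.452]
force: [-0.3, 1.2, -1.8]
grip_width: 0.0268
t: 13.43
eef_pos: [0.4306, 0.1255, 0.1511]
orientation: [0.451, 1.524, -0.45]
force: [-0.3, -0.4, -1.4]
grip_width: 0.0268
t 13.58 p [0.4332 0.1248 0.1514] jaw yaw 0.9938 tilt 0.0016 F [-0.  -0.6 -1.5] grip 0.0267 q6 -0.87
shift/30mm now-axes [1.67  4.287 0.431]  in goal axes [1.665 4.289 0.437]  turn/5deg [-0.011  0.014 -0.013]
```

View pics/sc8a.png

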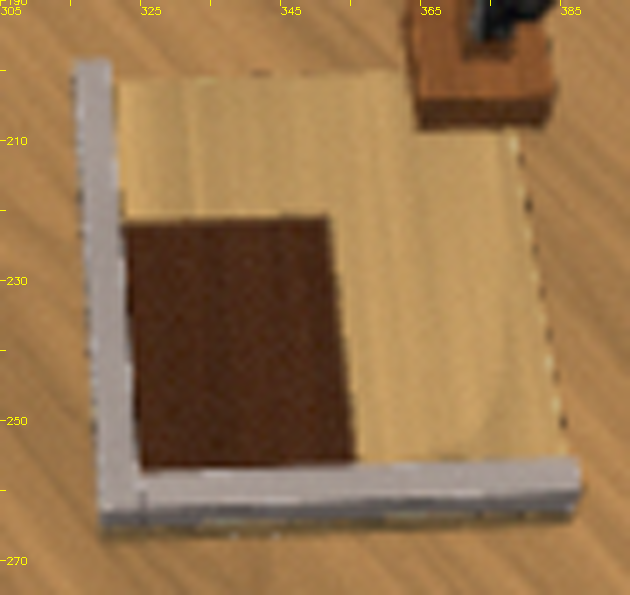

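View pics/s8a.png

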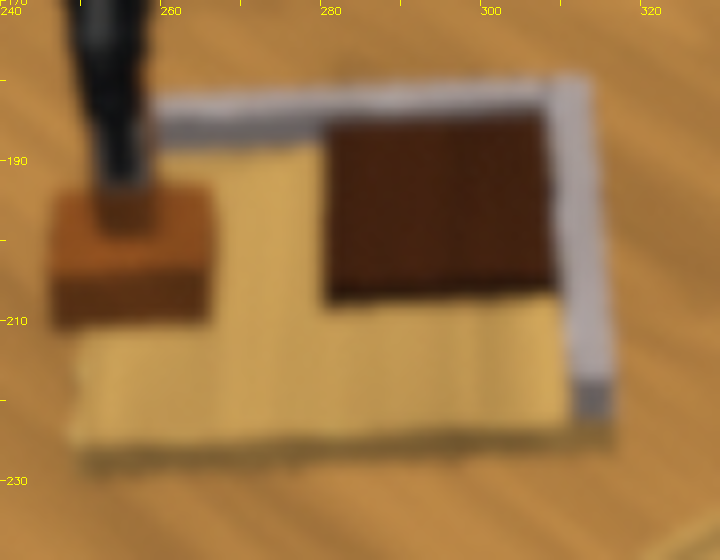

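View pics/w8.png

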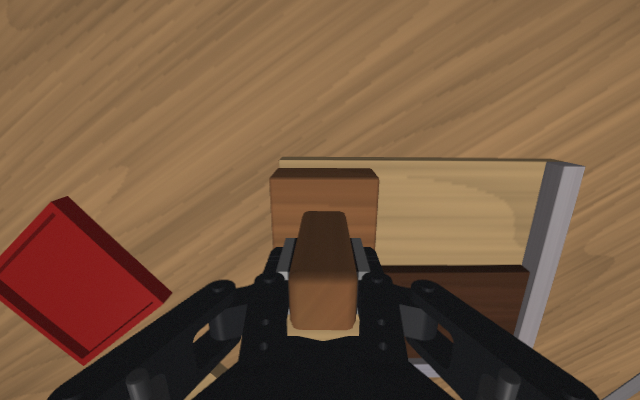

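The panel looks seated in all three views. I'll give one more confirming push on the -x edge.

```bash
python3 -m handwheel '0 0.9 0 0 0 0;0 0.9 0 0 0 0;0 0.9 0 0 0 0;0 0.9 0 0 0 0;0 0.69 0 0 0 0'
python3 -m handwheel '0.8 0 0.2 0 0 0;0.6 0 0.2 0 0 0;0.22 0 0 0 0 0;0 0 0 0 0 0;0 0 0 0 0 0'
python3 - <<'E'
from h import *
bo=(.5581,.1554,-.576)
g=w(bo,0,[(.1-.145,.115-.08,0)])[0]
tgt((g[0],g[1],.1015),bo[2]+np.pi/2)
E
```

```text
t: 14.0
eef_pos: [0.505, 0.2344, 0.1511]
orientation: [0.453, 1.522, -0.451]
force: [-0.1, 0.1, -1.4]
grip_width: 0.0271
t: 14.42
eef_pos: [0.5127, 0.2262, 0.1026]
orientation: [0.452, 1.524, -0.453]
force: [0.8, -0.3, -2.2]
grip_width: 0.0269
t 14.42 p [0.5127 0.2262 0.1026] jaw yaw 0.9933 tilt 0.0008 F [ 0.8 -0.3 -2.2] grip 0.0269 q6 -0.7
shift/30mm now-axes [0.035 0.015 1.056]  in goal axes [0.035 0.013 1.056]  turn/5deg [-0.017 -0.008  0.004]
```

```bash
python3 -m handwheel '0 0 0.2 0 0 0;0 0 0.2 0 0 0;0 0 0.2 0 0 0;0 0 0.15 0 0 0;0 0 0.1 0 0 0'
python3 -m handwheel '0 0 0.07 0 0 0;0 0 0.06 0 0 0;0 0 0.05 0 0 0'
python3 -m handwheel '0 0 0.05 0 0 0;0 0 0.05 0 0 0;0 0 0 0 0 0'
```

```text
t: 14.83
eef_pos: [0.5349, 0.2122, 0.1034]
orientation: [0.453, 1.522, -0.451]
force: [-0.2, -0.4, -2.7]
grip_width: 0.0269
t: 15.08
eef_pos: [0.5383, 0.2096, 0.1028]
orientation: [0.452, 1.523, -0.452]
force: [0.2, 0.4, -0.8]
grip_width: 0.0264
t: 15.33
eef_pos: [0.5394, 0.2089, 0.1027]
orientation: [0.453, 1.527, -0.452]
force: [-3.1, 2.1, 0.3]
grip_width: 0.027
```

```bash
python3 -m handwheel '0 0 0.05 0 0 0;0 0 0.05 0 0 0;0 0 0 0 0 0'
python3 -m handwheel '0 0 -0.4 0 0 0;0 0 -0.6 0 0 0;-0.8 0 0 0 0 0;-0.8 0 0 0 0 0;0 0 0 0 0 0'
python3 - <<'E'
from h import *
cv2.imwrite('pics/sc9.png',capture('scene')[:,:,::-1])
tgt((.6073,-.1796,.165),-.576+np.pi/2)
E
python3 crop.py pics/sc9.png 305 190 90 85 7 pics/sc9a.png
```

```text
t: 15.58
eef_pos: [0.5399, 0.2086, 0.1028]
orientation: [0.455, 1.531, -0.452]
force: [-8.2, 6.0, 4.0]
grip_width: 0.0268
t: 16.0
eef_pos: [0.5204, 0.2241, 0.1551]
orientation: [0.453, 1.515, -0.446]
force: [1.9, -0.2, -1.5]
grip_width: 0.0268
t 16.05 p [0.5195 0.2237 0.1533] jaw yaw 0.9955 tilt 0.007 F [-0.4 -0.3 -1.4] grip 0.0268 q6 -0.71
shift/30mm now-axes [-0.387 -9.687  9.771]  in goal axes [-0.392 -9.682  9.776]  turn/5deg [ 0.008  0.06  -0.055]
```

View pics/sc9a.png

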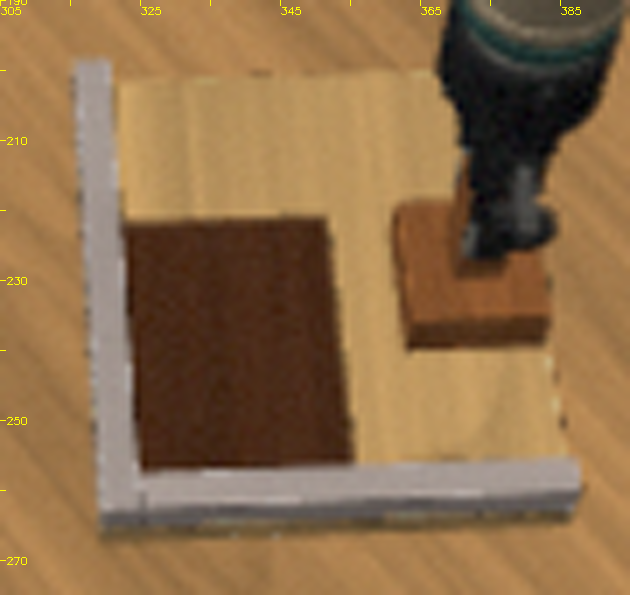

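The panel is still flush on both fences. I carry the block back to the tray, keeping it clear of the fences.

```bash
python3 -m handwheel '-0.1 -0.96 0.97 0 0 0;-0.1 -0.96 0.97 0 0 0;-0.1 -0.96 0.97 0 0 0;-0.1 -0.96 0.97 0 0 0;0 -0.96 0.97 0 0 0'
python3 -m handwheel '0 -0.96 0.97 0 0 0;0 -0.96 0.97 0 0 0;0 -0.96 0.97 0 0 0;0 -0.96 0.97 0 0 0;0 -0.96 0.97 0 0 0'
python3 -m handwheel '0 0 0 -0.9 0 0;0 0 0 -1 0 0;0 0 0 -1 0 0;0 0 0 -1 0 0;0 0 0 -1 0 0'
python3 -m handwheel '0 0 0 -1 0 0;0 0 0 -1 0 0;0 0 0 -1 0 0;0 0 0 0 0 0;0 0 0 0 0 0'
python3 - <<'E'
from h import *
cv2.imwrite('pics/w10.png',capture('wrist')[:,:,::-1])
tgt((.6073,-.1796,.0875),.1106+np.pi/2)
E
```

```text
t: 16.47
eef_pos: [0.5612, 0.0212, 0.1621]
orientation: [0.45, 1.523, -0.451]
force: [1.4, -0.4, -1.7]
grip_width: 0.0266
t: 16.88
eef_pos: [0.6044, -0.1789, 0.1612]
orientation: [0.452, 1.525, -0.452]
force: [1.2, 0.0, -0.8]
grip_width: 0.0271
t: 17.3
eef_pos: [0.6042, -0.1771, 0.1609]
orientation: [0.114, 1.57, -0.114]
force: [-0.5, 0.5, -2.5]
grip_width: 0.0268
t: 17.72
eef_pos: [0.6045, -0.1768, 0.1615]
orientation: [-0.087, 1.571, 0.088]
force: [0.1, 0.4, -1.9]
grip_width: 0.027
t 17.77 p [ 0.6046 -0.1769  0.1618] jaw yaw 1.6819 tilt 0.0014 F [-0.1 -1.4 -2.4] grip 0.0269 q6 -2.08
shift/30mm now-axes [ 2.476 -0.1    0.081]  in goal axes [ 2.477 -0.098  0.078]  turn/5deg [ 0.006 -0.015 -0.006]
```

View pics/w10.png

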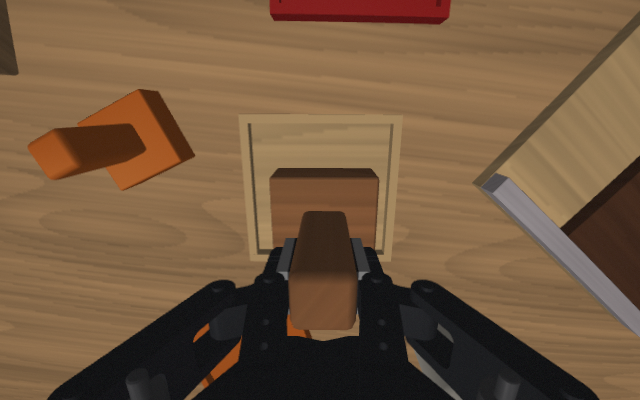

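The block is square over the tray, whose outline runs from (240,115) to (402,115). I lower it gently.

```bash
python3 -m handwheel '0.8 -0.1 0.08 0 0 0;0.8 0 0 0 0 0;0.5 0 0 0 0 0;0.2 0 0 0 0 0;0 0 0 0 0 0'
python3 -m handwheel '0.06 0 0 0 0 0;0.05 0 0 0 0 0'
```

```text
t: 18.18
eef_pos: [0.6066, -0.1794, 0.0917]
orientation: [-0.087, 1.573, 0.089]
force: [-0.5, -0.1, -1.3]
grip_width: 0.0266
t: 18.35
eef_pos: [0.6089, -0.1804, 0.0916]
orientation: [-0.089, 1.567, 0.088]
force: [-0.5, -0.2, -1.5]
grip_width: 0.0271
```

```bash
python3 -m handwheel '0.05 0 0 0 0 0;0.03 0 0 0 0 0;0 0 0 0 0 0'
python3 -m handwheel '0.03 0 0 0 0 0;0 0 0 0 0 0'
python3 -m handwheel '0.03 0 0 0 0 0;0 0 0 0 0 0'
```

```text
t: 18.6
eef_pos: [0.6081, -0.18, 0.0886]
orientation: [-0.089, 1.568, 0.088]
force: [0.6, 0.7, -1.2]
grip_width: 0.0269
t: 18.77
eef_pos: [0.6081, -0.18, 0.0875]
orientation: [-0.089, 1.568, 0.089]
force: [-0.2, -0.6, -0.4]
grip_width: 0.027
t: 18.93
eef_pos: [0.6082, -0.18, 0.0875]
orientation: [-0.089, 1.568, 0.088]
force: [-2.5, 1.2, 4.7]
grip_width: 0.0268
```

The block is on the floor, with the force up by about 6 N and the height as expected. I release and rise.

```bash
python3 -m handwheel '-0.03 0 0 0 0 0;0 0 0 0 0 0;0 0 0 0 0 0;0 0 0 0 0 0;0 0 0 0 0 0' -1
python3 -m handwheel '0 0 0 0 0 0;0 0 0 0 0 0;-0.3 0 0 0 0 0;-0.6 0 0 0 0 0;-0.9 0 0 0 0 0'
python3 -m handwheel '-1 0 0 0 0 0;-1 0 0 0 0 0;-1 0 0 0 0 0;-1 0 0 0 0 0;0 0 0 0 0 0'
python3 - <<'E'
from h import *
np.save('w11.npy',camera_params('wrist'),allow_pickle=True)
cv2.imwrite('pics/w11.png',capture('wrist')[:,:,::-1])
tgt((.42,.16,.32),1.324)
E
```

```text
t: 19.35
eef_pos: [0.6079, -0.18, 0.087]
orientation: [-0.089, 1.569, 0.089]
force: [0.4, 0.4, -0.0]
grip_width: 0.0845
t: 19.77
eef_pos: [0.6063, -0.1794, 0.1399]
orientation: [-0.087, 1.574, 0.091]
force: [-0.0, -0.6, -0.1]
grip_width: 0.0854
t: 20.18
eef_pos: [0.6108, -0.1812, 0.2693]
orientation: [-0.093, 1.557, 0.084]
force: [0.8, -0.1, 1.1]
grip_width: 0.0854
t 20.23 p [ 0.6097 -0.1807  0.2662] jaw yaw 1.6838 tilt 0.0092 F [ 0.2 -0.6 -0.6] grip 0.0853 q6 -2.08
shift/30mm now-axes [-1.887 11.99  -4.988]  in goal axes [-1.793  9.468 -8.907]  turn/5deg [4.123 0.101 0.034]
```

View pics/w11.png

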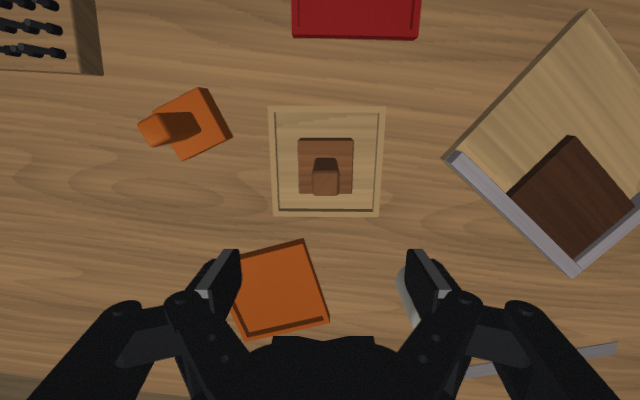

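The block stands upright in the middle of the tray at (326,165), and the panel is in the corner at (572,200). I'll take a close look at the corner.

```bash
python3 -m handwheel '0 1 0 0.9 0 0;0 1 0 1 0 0;0 1 0 1 0 0;0 1 0 1 0 0;0 1 0 1 0 0'
python3 -m handwheel '0 1 0 1 0 0;0 1 0 1 0 0;0 1 0 1 0 0;0 0 0 0 0 0;0 0 0 0 0 0'
python3 - <<'E'
from h import *
tgt((.60,.16,.25),.995)
E
```

```text
t: 20.65
eef_pos: [0.6147, -0.0299, 0.2604]
orientation: [0.251, 1.559, -0.251]
force: [0.1, 0.4, -0.2]
grip_width: 0.0852
t: 21.07
eef_pos: [0.6508, 0.0527, 0.2598]
orientation: [0.448, 1.526, -0.45]
force: [-0.0, 0.1, -0.2]
grip_width: 0.0855
t 21.07 p [0.6508 0.0527 0.2598] jaw yaw 0.9978 tilt 0.0025 F [-0.   0.1 -0.2] grip 0.0855 q6 -1.02
shift/30mm now-axes [ 0.33   2.087 -3.362]  in goal axes [ 0.327  2.077 -3.369]  turn/5deg [ 0.032 -0.023  0.017]
```

```bash
python3 -m handwheel '0.1 0.6 -0.9 0 0 0;0.1 0.6 -0.9 0 0 0;0.1 0.6 -0.9 0 0 0;0 0.3 -0.65 0 0 0;0 0 0 0 0 0'
python3 -m handwheel '0 0 0 0 0 0;0 0 0 0 0 0'
python3 - <<'E'
from h import *
np.save('w12.npy',camera_params('wrist'),allow_pickle=True)
cv2.imwrite('pics/w12.png',capture('wrist')[:,:,::-1])
E
python3 crop.py pics/w12.png 210 80 230 200 3 pics/w12a.png
```

```text
t: 21.48
eef_pos: [0.5978, 0.1612, 0.2517]
orientation: [0.449, 1.528, -0.449]
force: [-0.2, 0.3, -0.4]
grip_width: 0.0855
t: 21.65
eef_pos: [0.6012, 0.1575, 0.2521]
orientation: [0.451, 1.523, -0.453]
force: [0.4, -0.7, -0.3]
grip_width: 0.0853
```

View pics/w12a.png

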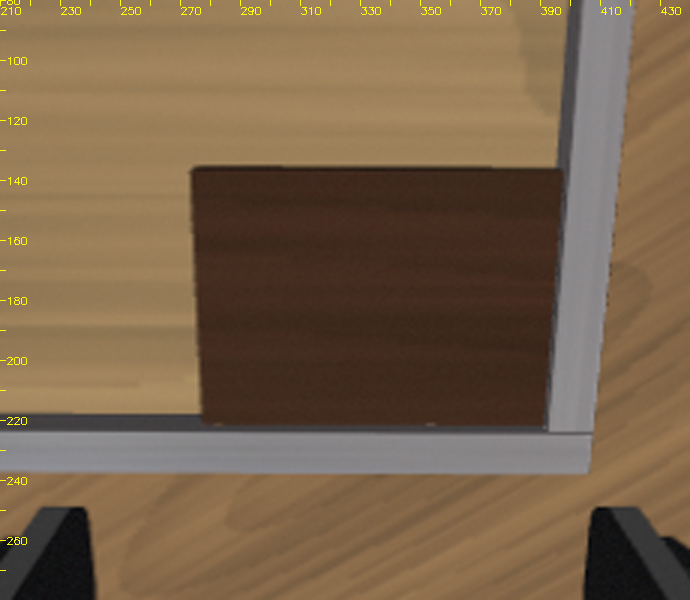

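The enlarged wrist picture shows no plywood between the panel and either fence. The panel's lower edge (crop row about 425) runs parallel to the fence line (row 432) over its full length, to within about 1 px or 0.4 mm. I hand in.

```bash
python3 - <<'E'
from h import *
s=observe();print(s['t'],s['force'].round(1),abs(s['qvel']).max())
cv2.imwrite('pics/end.png',capture('scene')[:,:,::-1])
print(job_done())
E
```

```text
21.7 [ 0.4 -0.  -0.1] 0.008202120437542332
the job is handed in; nothing more can be done
None
```

View pics/end.png

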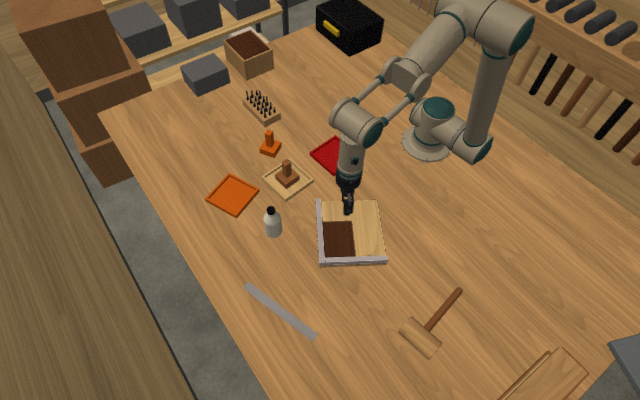

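The job is handed in at 21.7 s of the 54 s allowed; no verdict was reported. I gripped the wooden block by its handle and lifted it out of the tray. With its foot square to the board, I pushed the panel onto the +x fence, then along it onto the +y fence. A final push toward +x confirmed the seating, with about 10 N at the fence. I then stood the block back in the tray, let go and drew clear.

**Last checks:**
- **Panel:** a close wrist picture shows it against both fences with no board visible in between. Its edge along the +x fence is parallel to within about 0.4 mm over its length. I judged the final seating by eye and did not refit the panel's pose.
- **Block:** it stands upright and free, close to the middle of the tray.
- **Bystanders:** the mallet, glue bottle and drill-bit block look unmoved in the last picture.
- **Robot:** the gripper was touching nothing, with the force reading near zero.

**Disagreement:** at the start the scene and side cameras differed by up to about 11 mm on the positions of the panel, block and tray. I relied on the wrist camera instead, and the places where the block met the panel and fences agreed with it.

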